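Set the toaster's water feed: close, back off two turns, hold

TASK

Set the water feed of the bun toaster at the valve whose wheel has an upright crank handle: turn that wheel clockwise (seen from above) until it is fully closed against its stop, then back it off exactly two full turns. Finish with the gripper still holding the crank handle there, the wheel at rest; leave the other valve and the things on the counter alone.

Things in the scene. Friction and masses are not known exactly. Their poses are not given: they have to be found in the camera images.
- feed_valve: the valve to set, fixed to the counter at the left or right place (swapped with the other valve): steel foot 80 x 140 mm with pipe elbows at +-y, origin under its centre; z up along the wheel's axis. Dark three-spoke wheel, rim radius 55 mm, rim top 96 mm above the counter, with one upright black crank handle on the rim
- feed_axis (a point): point on the wheel's axis, 133 mm above the counter, at a good height to grip the handle
- feed_handle: the black upright crank handle of the wheel: a cylinder 24 mm across and 52 mm tall that spins freely on its pin, so a gripper can hold it from above and lead it round without turning; origin at the centre of its foot, 97 mm above the counter and 55 mm from the wheel's axis; its z is up
- feed_wheel (a joint): turn of the crank wheel in rad: 0 = closed on its hard stop, grows counter-clockwise seen from above as the valve opens, 6.28 a turn, three turns at most (another stop); it starts between 0.5 and 1.5 turns open; it stays where it is left and takes about 2 to 3 N at the handle to turn
- plain_valve: the other valve, to be left alone: same foot, smaller plain four-spoke wheel without a crank handle (rim radius 32 mm, top of the hub nut 90 mm above the counter); origin under its centre on the counter
- plain_wheel (a joint): turn of the plain wheel in rad, must not be changed
- bottle_1: spray bottle 56 x 121 mm, 252 mm tall, standing at the back; origin under its centre
- mug_1: mug 82 x 114 mm, 91 mm tall; origin under its centre
- service_bell: counter bell 86 mm across, 65 mm tall, between the valves; origin under its centre
- spice_jar_1: spice jar 45 mm across, 106 mm tall; origin under its centre
- stapler: stapler 36 x 130 mm, 44 mm tall; origin under its centre
- teaspoon_1: teaspoon 139 mm long, 10 mm tall; origin under its centre
- keys_1: bunch of keys 101 x 122 mm, 8 mm tall; origin under its centre

How it is judged:
On the way, in this order (a step that is already met when the one before it is completed fails the run):
1. the crank wheel is closed against its stop (value of joint feed_wheel below 0.12 rad), for 0.1 s.
2. the crank wheel has been backed off two turns and is at rest (value of joint feed_wheel between 12.266 and 12.866 rad and velocity of joint feed_wheel between -0.1 and 0.1 rad/s), for 0.2 s.
At the end, for the whole second after the job is handed in: the crank wheel stands two turns (12.57 rad, within 0.3 rad, about 17 degrees) open from its stop, at rest (under 0.1 rad/s), with its handle between the finger pads (TCP within 18 mm of the handle's axis, contact force over 2 N) (all of step 2 and contact force between the fingers and feed_handle above 2 N and horizontal distance between the grasp point and feed_handle below 0.018 m); the arm keeps its last pose, push and grip.
It fails at once if the other valve or its wheel is touched (contact force between anything else and plain_valve above 1 N).
It fails at once if a thing on the counter is moved by more than 25 mm (distance of any of bottle_1, mug_1, service_bell, spice_jar_1, stapler, teaspoon_1, keys_1 from where it was at the start of the episode above 0.025 m).
It also fails if it takes over 64 s, if anything falls off the work surface, if the arm or the gripper's body presses on something with over 40 N, if the wrist force passes 120 N, or if a joint passes its speed limit or range.

ROBOT

A 6-joint arm with a two-finger parallel gripper is mounted at the origin on a cart in front of the work surface, level with it; the furniture and walls round the work are solid. World frame = base frame: x ahead of the robot, y to its left, z up, the work surface at z = 0. Lengths are in m, angles in rad, forces in N, time in s.
With the tool pointing down it reaches from about 0.275 to 0.725 m from the base axis. Payload 15.9 kg.
Tool frame: the origin (TCP) lies between the finger pads, 19 mm behind the fingertips; this is the grasp point; z points along the fingers, y is the line along which they close (so a half turn about z gives the same grasp; the last joint's range is limited). The gripper opens to 85 mm and grips with 20 to 120 N. Pads are 22 mm wide; open, the fingers measure 114 mm over their backs; the gripper's body (76 mm by 85 mm) begins 54 mm behind the grasp point. The pads swing forward as they close: fully open they stand 13 mm farther back than shut.
Start: joints at [-1.226, 0.213, -0.034, 1.323, 0, 1.571], TCP at [0.169, -0.471, 0.25] pointing down, gripper open.
Joint ranges: [-2.98, 2.98], [-0.74, 1.72], [-1.14, 1.35], [-2.1, 2.04], [-1.57, 1.44], [-3.14, 3.14]. Speed limits (rad/s): [1.89, 1.89, 2.39, 2.57, 3.14, 3.14].

INTERFACE

Orientations are given as a unit quaternion [w, x, y, z].
In Python, from cell import bot gives the robot as it stands.
- The arm moves only by the shell command python3 -m creep 'ROWS'. ROWS is JSON, a list of rows, each an object with "jaw": the closure, from 0 (fully open) to 1 (shut); "travel": the shift along the tool's x, y, z in units of 250 mm (1.0 is 250 mm), a list of three; "twist": the turn about the tool's z in units of 2 rad (1.0 is 2 rad). In form: [{"jaw": jaw, "travel": [tx, ty, tz], "twist": twist}, ...]. A call has 1 to 10 rows; each row is the pose to reach, as a shift and turn from the pose commanded when the call began, along the tool's axes at that moment; what a row does not reach only later rows make up. A row lasts 1/10 s, in which the tool goes at most 50 mm and 8.59 degrees, less where a joint would pass 70% of its speed; a pose out of reach is approached as far as the arm can. A call with a number of a shift or a turn outside -1 to 1 is refused whole. A call with a gripper value outside its range is refused whole. The fingers move at their own pace and stop on an object; the grip force is fixed at half the most. Time passes only in rows, so rows that repeat a pose let the fingers close. It gives the time, the measured TCP pose, the force, the opening and the grip force at its end, in the units of the state.
- bot.get_state(): the state, without advancing time (a new reading comes with each control period).
- bot.read_camera(name): name is "scene" or "top" or "wrist"; returns a dict with "pixels" (480x640x3 uint8, red, green, blue), "z_map" (480x640 float32, m along the optical axis (not along the pixel's ray), 0 where there is no reading), "mtx" (3x3 intrinsics, pixels), "dist_coeffs" ([k1, k2, p1, p2, k3] as OpenCV has them; the pictures are not rectified), "R" (3x3) and "t" (3): a world point X has camera coordinates R X + t; the wrist camera has in their place "tool_from_camera" (4x4, takes a point from camera to tool coordinates, whose origin is the TCP and whose axes are the flange's). Camera axes: x right, y down, z forward; pixel columns grow to the right and rows downward; lengths in m; the calibration is good to about 2 mm. A picture is of the moment at which its call begins: read the wrist's pose just before it.
- bot.finish_job(): hands the job in; it is judged then, once.
The state is a dict: "clock": time; "joints": joint angles; "dq": joint speeds; "effort": joint torques, N m; "eef_pos": TCP position; "orientation": TCP orientation; "contact_force": force on the tool from outside, world axes, zero at the start; "torque": the same for the moment, N m; "width": opening from 0.0 (shut) to 1.0 (fully open); "finger_force": force on a finger pad.
Only numpy, scipy, OpenCV 4.12 (cv2) and the standard library are available. Lean on these libraries where they do the work, as an engineer would, in place of code of your own. Each camera call takes 0.05 s, during which the arm holds its last target. There are 200 camera calls.

## Working session

There is one attempt and no reset: what is moved stays moved. The work goes in short steps, Python scripts to look and compute and a shell command to move; the robot and the scene stay as the last step left them, time stands still between calls to the robot, and variables do not carry over. Pictures are saved under pics/ and viewed, at most 10 in all, crops included, and the job is handed in when it is done.

```bash
mkdir -p pics; ls; python3 - <<'E'
from cell import bot
import cv2,numpy as np
for n in("top","scene"):
    c=bot.read_camera(n); cv2.imwrite(f"pics/{n}.png",c["pixels"][:,:,::-1]); np.savez(f"pics/{n}.npz",**c)
s=bot.get_state(); print({k:np.round(v,3).tolist() for k,v in s.items()})
E
```

```text
pics
{'clock': 0.1, 'joints': [-1.226, 0.213, -0.035, 1.324, -0.0, 1.571], 'dq': [0.001, -0.002, 0.002, -0.001, 0.0, 0.002], 'effort': [-0.001, -68.725, 48.781, 0.012, -0.0, -0.0], 'eef_pos': [0.169, -0.47, 0.25], 'orientation': [-0.0, 0.985, 0.172, -0.0], 'contact_force': [-0.472, 1.031, 0.157], 'torque': [0.032, 0.002, 0.004], 'finger_force': 0.0, 'width': 0.994}
```

View pics/top.png

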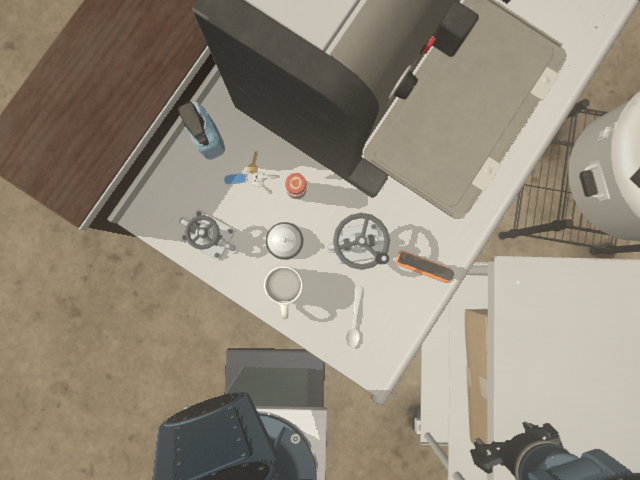

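View pics/scene.png

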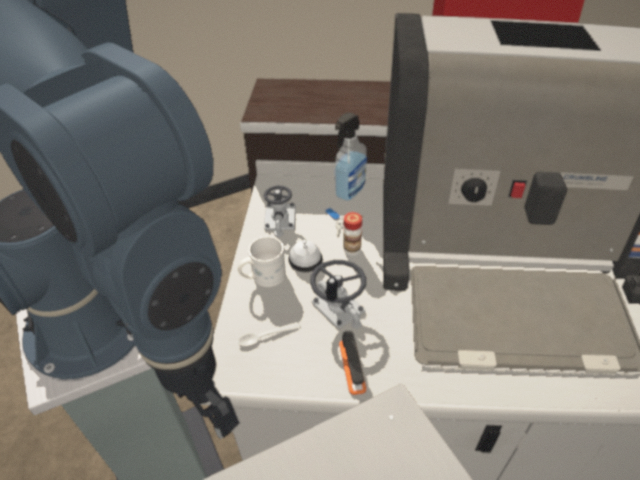

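Top view: the crank wheel is centred near (361,241) with its handle at (383,258). The plain valve is at (204,231), the bell at (284,240), the stapler at (424,266) and the toaster corner at (375,190).

```bash
cat > h.py <<'E'
import numpy as np,cv2
def cloud(c):
    v,u=np.mgrid[:480,:640]; uv=np.stack([u,v],-1).reshape(-1,1,2).astype(float)
    n=cv2.undistortPoints(uv,c["mtx"],c["dist_coeffs"])[:,0]
    z=c["z_map"].reshape(-1,1); P=np.hstack([n*z,z])
    return ((P-c["t"])@c["R"]).reshape(480,640,3)
def circ(p):
    A=np.c_[2*p,np.ones(len(p))]; s=np.linalg.lstsq(A,(p**2).sum(1),rcond=None)[0]
    return s[:2],np.sqrt(s[2]+s[:2]@s[:2])
E
python3 - <<'E'
import numpy as np; from h import *
c=np.load("pics/top.npz"); W=cloud(c)
for n,(u,v) in dict(hub=(361,241),handle=(383,258),bell=(284,240),jar=(296,185),mug=(283,285),toast=(375,190),toast2=(380,120),plain=(204,231),stap1=(400,258),stap2=(450,275),tray=(455,210),spoon=(354,340),counter=(330,290)).items(): print(n,W[v,u].round(3))
R=W[205:275,328:395].reshape(-1,3); 
r=R[(R[:,2]>.085)&(R[:,2]<.105)]
ctr=W[241,361,:2]
for _ in range(5):
    d=np.hypot(*(r[:,:2]-ctr).T); k=r[(d>.045)&(d<.065)]; ctr,rad=circ(k[:,:2])
print("ctr",ctr,rad,len(k))
h=R[(R[:,2]>.14)&(R[:,2]<.16)]; print("handle",h.mean(0),len(h),np.ptp(h,axis=0), np.hypot(*(h.mean(0)[:2]-ctr)))
hi=W[190:300,300:460].reshape(-1,3); 
E
```

```text
hub [ 0.525 -0.217  0.108]
handle [ 0.49  -0.258  0.149]
bell [ 0.525 -0.054  0.067]
jar [ 0.639 -0.077  0.11 ]
mug [ 0.427 -0.052  0.004]
toast [ 0.638 -0.247  0.082]
toast2 [ 0.792 -0.256  0.082]
plain [0.539 0.116 0.083]
stap1 [ 0.493 -0.311  0.039]
stap2 [ 0.458 -0.422  0.041]
tray [ 0.604 -0.433  0.038]
spoon [ 0.307 -0.215  0.003]
counter [ 0.418 -0.159 -0.   ]
ctr [ 0.52669306 -0.21828471] 0.05431157167160126 850
handle [ 0.48955065 -0.25814946  0.14872561] 101 [0.02051518 0.02037555 0.01424538] 0.0544863027435315
```

```bash
python3 - <<'E'
import numpy as np; from h import *
C=np.array([.5267,-.2183])
P=[]
for n in("top","scene"):
    c=np.load(f"pics/{n}.npz"); W=cloud(c); P.append(W[c["z_map"]>0])
P=np.vstack(P); P=P[(P[:,0]>.3)]
for z0,z1 in((.05,.12),(.12,.18),(.18,.3),(.3,.6)):
    q=P[(P[:,2]>z0)&(P[:,2]<z1)]; d=np.hypot(*(q[:,:2]-C).T); q=q[d>.075]; d=d[d>.075]; i=np.argsort(d)[:400:80]; print(z0,d[i].round(3),q[i].round(3).tolist())
# rows: tool x=world x, y=-world y
a0=np.arctan2(-.2581+.2183,.4896-.5267); print(np.degrees(a0))
E
python3 -m creep '[{"jaw":0,"travel":[0,0,0],"twist":0.043},{"jaw":0,"travel":[0,0,0],"twist":0.173},{"jaw":0,"travel":[0,0,0],"twist":0.173},{"jaw":0,"travel":[0,0,0],"twist":0.173},{"jaw":0,"travel":[0,0,0],"twist":0.173},{"jaw":0,"travel":[0,0,0],"twist":0.173}]'
python3 -c "
from cell import bot;print(bot.get_state())"
```

```text
0.05 [0.103 0.108 0.112 0.116 0.119] [[0.626, -0.246, 0.054], [0.629, -0.253, 0.082], [0.632, -0.258, 0.075], [0.64, -0.244, 0.084], [0.642, -0.249, 0.084]]
0.12 [0.14  0.145 0.149 0.153 0.158] [[0.663, -0.187, 0.149], [0.669, -0.188, 0.144], [0.673, -0.194, 0.165], [0.673, -0.173, 0.153], [0.683, -0.2, 0.124]]
0.18 [0.141 0.145 0.146 0.147 0.149] [[0.664, -0.188, 0.193], [0.668, -0.187, 0.274], [0.668, -0.182, 0.198], [0.671, -0.191, 0.293], [0.672, -0.187, 0.262]]
0.3 [0.142 0.145 0.146 0.147 0.148] [[0.666, -0.189, 0.321], [0.668, -0.185, 0.445], [0.67, -0.189, 0.35], [0.669, -0.182, 0.335], [0.669, -0.179, 0.435]]
-132.98914065733445
clock: 0.7
eef_pos: [0.169, -0.4705, 0.2499]
orientation: [-0.0, 1.0, 0.001, -0.0]
contact_force: [0.1, -0.2, 0.4]
width: 0.999
finger_force: 0.0
{'clock': 0.7, 'joints': array([-1.22603274e+00,  2.13035552e-01, -3.45144478e-02,  1.32350709e+00,
        1.69064751e-05,  1.91405501e+00]), 'dq': array([-0.00022334, -0.0018603 , -0.00096144,  0.00039554, -0.00041841,
        0.01433526]), 'effort': array([ 1.34111990e-03, -6.85580921e+01,  4.86982799e+01,  5.83617642e-03,
       -1.77204521e-05, -2.24046875e-02]), 'eef_pos': array([ 0.16896804, -0.47050977,  0.24989261]), 'orientation': array([-1.25591537e-04,  9.99999708e-01,  7.52453114e-04, -3.60146251e-05]), 'contact_force': array([ 0.09123164, -0.19396772,  0.35393121]), 'torque': array([ 0.03883901,  0.01905816, -0.00584738]), 'finger_force': 0.0, 'width': 0.999304699669646}
```

```bash
python3 -m creep '[{"jaw":0,"travel":[0.8,-0.54,0],"twist":0},{"jaw":0,"travel":[0.8,-0.54,0],"twist":0},{"jaw":0,"travel":[0.8,-0.54,0],"twist":0},{"jaw":0,"travel":[0.8,-0.54,0],"twist":0},{"jaw":0,"travel":[0.8,-0.54,0],"twist":0},{"jaw":0,"travel":[0.8,-0.54,0],"twist":0},{"jaw":0,"travel":[0.8,-0.54,0],"twist":0}]'
python3 -m creep '[{"jaw":0,"travel":[0.482,-0.31,0],"twist":0},{"jaw":0,"travel":[0.482,-0.31,0],"twist":0},{"jaw":0,"travel":[0.482,-0.31,0],"twist":0},{"jaw":0,"travel":[0.482,-0.31,0],"twist":0},{"jaw":0,"travel":[0.482,-0.31,0],"twist":0},{"jaw":0,"travel":[0.482,-0.31,0],"twist":0}]'
python3 - <<'E'
from cell import bot; import cv2,numpy as np
from h import cloud
from scipy.spatial.transform import Rotation as Ro
s=bot.get_state(); c=bot.read_camera("wrist"); cv2.imwrite("pics/w1.png",c["pixels"][:,:,::-1])
T=c["tool_from_camera"]; c=dict(c); c["R"]=np.eye(3); c["t"]=np.zeros(3)
W=cloud(c)@T[:3,:3].T+T[:3,3]
q=s["orientation"]; W=W@Ro.from_quat(np.r_[q[1:],q[0]]).as_matrix().T+s["eef_pos"]
m=(c["z_map"]>0)&(W[...,2]>.142)&(W[...,2]<.156)&(np.hypot(W[...,0]-.49,W[...,1]+.258)<.03)
h=W[m]; print(m.sum(),h.mean(0),h.min(0),h.max(0)); print(s["eef_pos"],s["joints"].round(2))
E
```

```text
clock: 1.4
eef_pos: [0.3696, -0.3353, 0.2499]
orientation: [-0.0, 1.0, 0.001, -0.0]
contact_force: [-0.8, 0.3, 0.0]
width: 1.002
finger_force: 0.0
clock: 2.0
eef_pos: [0.4887, -0.2596, 0.2501]
orientation: [0.0, 1.0, -0.001, -0.0]
contact_force: [0.2, -0.1, 0.6]
width: 0.998
finger_force: 0.0
1034 [ 0.49135066 -0.26104331  0.14884299] [ 0.47958674 -0.27277606  0.14200268] [ 0.50106658 -0.24968735  0.15331371]
[ 0.48868749 -0.25957253  0.25005243] [-0.49  0.33  0.11  1.36 -0.    2.66]
```

View pics/w1.png

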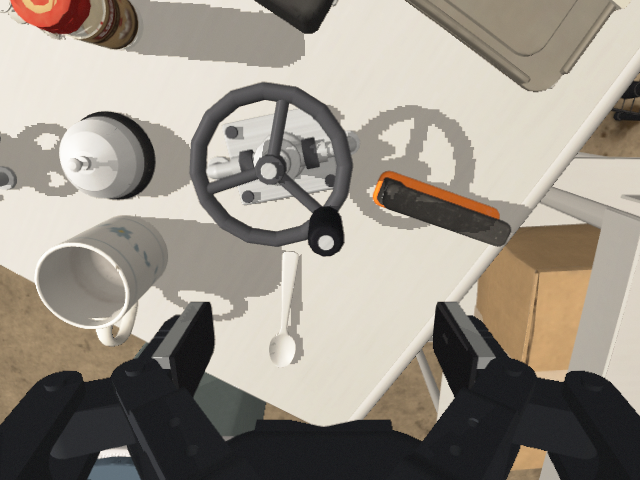

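The wrist view shows the handle top at (323,240), in line with the middle of the fingers. It measures within 3 mm of the TCP, so I'll lower and close.

```bash
python3 -m creep '[{"jaw":0,"travel":[0.004,0,0.12],"twist":0},{"jaw":0,"travel":[0.004,0,0.24],"twist":0},{"jaw":0,"travel":[0.004,0,0.36],"twist":0},{"jaw":0,"travel":[0.004,0,0.468],"twist":0},{"jaw":0,"travel":[0.004,0,0.468],"twist":0}]'
python3 -m creep '[{"jaw":1,"travel":[0,0,0],"twist":0},{"jaw":1,"travel":[0,0,0],"twist":0},{"jaw":1,"travel":[0,0,0],"twist":0},{"jaw":1,"travel":[0,0,0],"twist":0},{"jaw":1,"travel":[0,0,0],"twist":0},{"jaw":1,"travel":[0,0,0],"twist":0},{"jaw":1,"travel":[0,0,0],"twist":0},{"jaw":1,"travel":[0,0,0],"twist":0}]'
python3 - <<'E'
import numpy as np
# clockwise table, tool axes (x, -y), units of 250 mm, from each start angle
C=np.array([.5272,-.2190]);
for a in range(0,361,15):
    t=np.radians(-133-a); p=C+.055*np.array([np.cos(t),np.sin(t)])
    print(a,p.round(4),end=' | ')
    print(((p-[.4897,-.2592])*[1,-1]/.25).round(3))
E
```

```text
clock: 2.55
eef_pos: [0.4881, -0.2584, 0.1303]
orientation: [-0.001, 1.0, -0.001, -0.002]
contact_force: [-0.6, 1.0, 0.2]
width: 1.0
finger_force: 0.0
clock: 3.35
eef_pos: [0.4913, -0.259, 0.1342]
orientation: [0.001, 1.0, -0.001, 0.001]
contact_force: [-1.5, -1.8, 7.3]
width: 0.264
finger_force: 58.4
0 [ 0.4897 -0.2592] | [-0.  0.]
15 [ 0.4806 -0.2481] | [-0.037 -0.044]
30 [ 0.4746 -0.2351] | [-0.06  -0.096]
45 [ 0.4722 -0.2209] | [-0.07  -0.153]
60 [ 0.4736 -0.2066] | [-0.064 -0.21 ]
75 [ 0.4786 -0.1932] | [-0.044 -0.264]
90 [ 0.487  -0.1815] | [-0.011 -0.311]
105 [ 0.4981 -0.1724] | [ 0.033 -0.347]
120 [ 0.5111 -0.1664] | [ 0.086 -0.371]
135 [ 0.5253 -0.164 ] | [ 0.142 -0.381]
150 [ 0.5396 -0.1654] | [ 0.199 -0.375]
165 [ 0.553  -0.1704] | [ 0.253 -0.355]
180 [ 0.5647 -0.1788] | [ 0.3   -0.322]
195 [ 0.5738 -0.1899] | [ 0.337 -0.277]
210 [ 0.5798 -0.2029] | [ 0.36  -0.225]
225 [ 0.5822 -0.2171] | [ 0.37  -0.168]
240 [ 0.5808 -0.2314] | [ 0.364 -0.111]
255 [ 0.5758 -0.2448] | [ 0.344 -0.058]
270 [ 0.5674 -0.2565] | [ 0.311 -0.011]
285 [ 0.5563 -0.2656] | [0.267 0.026]
300 [ 0.5433 -0.2716] | [0.214 0.05 ]
315 [ 0.5291 -0.274 ] | [0.158 0.059]
330 [ 0.5148 -0.2726] | [0.101 0.054]
345 [ 0.5014 -0.2676] | [0.047 0.033]
360 [ 0.4897 -0.2592] | [-0.  0.]
```

```bash
python3 -m creep '[{"jaw":1,"travel":[-0.037,-0.044,0],"twist":0},{"jaw":1,"travel":[-0.06,-0.096,0],"twist":0},{"jaw":1,"travel":[-0.07,-0.153,0],"twist":0},{"jaw":1,"travel":[-0.064,-0.21,0],"twist":0},{"jaw":1,"travel":[-0.044,-0.264,0],"twist":0},{"jaw":1,"travel":[-0.011,-0.311,0],"twist":0}]'
python3 -m creep '[{"jaw":1,"travel":[0.044,-0.036,0],"twist":0},{"jaw":1,"travel":[0.097,-0.06,0],"twist":0},{"jaw":1,"travel":[0.153,-0.07,0],"twist":0},{"jaw":1,"travel":[0.21,-0.064,0],"twist":0},{"jaw":1,"travel":[0.21,-0.064,0],"twist":0}]'
```

```text
clock: 3.95
eef_pos: [0.4904, -0.1818, 0.1344]
orientation: [0.002, 1.0, -0.001, 0.002]
contact_force: [16.3, -19.8, -7.9]
width: 0.261
finger_force: 59.7
clock: 4.45
eef_pos: [0.5427, -0.1665, 0.1342]
orientation: [0.002, 1.0, -0.001, 0.001]
contact_force: [0.1, -10.9, 9.0]
width: 0.264
finger_force: 61.6
```

```bash
cat > chk.py <<'E'
import sys,numpy as np; from cell import bot
s=bot.get_state(); C=np.array([.5277,-.2197]); d=s["eef_pos"][:2]-C; r=np.hypot(*d); n=d/r
F=s["contact_force"][:2]; ft=F@[n[1],-n[0]]
print("ang",np.degrees(np.arctan2(d[1],d[0])).round(1),"r",r.round(4),"Fr",(F@n).round(1),"Ft_cw",ft.round(1),"fz",s["contact_force"][2].round(1),"w",round(s["width"],3),"t",round(s["clock"],2))
sys.exit(abs(ft)>12)
E
python3 chk.py; python3 - <<'E'
import numpy as np
C=np.array([.5277,-.2197]);prev=np.array([.5396,-.1654])
for a in range(160,371,10):
    t=np.radians(-133-a); p=C+.0545*np.array([np.cos(t),np.sin(t)])
    print(a,((p-prev)*[1,-1]/.25).round(3).tolist()); prev=p
E
```

```text
ang 74.3 r 0.0552 Fr -10.4 Ft_cw 3.0 fz 9.0 w 0.264 t 4.45
160 [0.038, 0.017]
170 [0.034, 0.018]
180 [0.03, 0.023]
190 [0.025, 0.028]
200 [0.02, 0.032]
210 [0.014, 0.035]
220 [0.008, 0.037]
230 [0.001, 0.038]
240 [-0.005, 0.038]
250 [-0.012, 0.036]
260 [-0.018, 0.034]
270 [-0.023, 0.03]
280 [-0.028, 0.025]
290 [-0.032, 0.02]
300 [-0.035, 0.014]
310 [-0.037, 0.008]
320 [-0.038, 0.001]
330 [-0.038, -0.005]
340 [-0.036, -0.012]
350 [-0.034, -0.018]
360 [-0.03, -0.023]
370 [-0.025, -0.028]False
```

```bash
q(){ python3 chk.py; }
python3 -m creep '[{"jaw":1,"travel":[0.038,0.017,0],"twist":0},{"jaw":1,"travel":[0.038,0.017,0],"twist":0}]' >/dev/null && q &&
python3 -m creep '[{"jaw":1,"travel":[0.034,0.018,0],"twist":0},{"jaw":1,"travel":[0.034,0.018,0],"twist":0}]' >/dev/null && q &&
python3 -m creep '[{"jaw":1,"travel":[0.03,0.023,0],"twist":0},{"jaw":1,"travel":[0.03,0.023,0],"twist":0}]' >/dev/null && q &&
python3 -m creep '[{"jaw":1,"travel":[0.025,0.028,0],"twist":0},{"jaw":1,"travel":[0.025,0.028,0],"twist":0}]' >/dev/null && q &&
python3 -m creep '[{"jaw":1,"travel":[0.02,0.032,0],"twist":0},{"jaw":1,"travel":[0.02,0.032,0],"twist":0}]' >/dev/null && q &&
python3 -m creep '[{"jaw":1,"travel":[0.014,0.035,0],"twist":0},{"jaw":1,"travel":[0.014,0.035,0],"twist":0}]' >/dev/null && q
```

```text
ang 64.3 r 0.0554 Fr -1.3 Ft_cw 2.8 fz 8.0 w 0.258 t 4.65False
```

```bash
sed -i 's/sys.exit(abs(ft)>12)/sys.exit(int(abs(ft)>12))/' chk.py; q(){ python3 chk.py; }
python3 -m creep '[{"jaw":1,"travel":[0.034,0.018,0],"twist":0},{"jaw":1,"travel":[0.034,0.018,0],"twist":0}]' >/dev/null && q &&
python3 -m creep '[{"jaw":1,"travel":[0.03,0.023,0],"twist":0},{"jaw":1,"travel":[0.03,0.023,0],"twist":0}]' >/dev/null && q &&
python3 -m creep '[{"jaw":1,"travel":[0.025,0.028,0],"twist":0},{"jaw":1,"travel":[0.025,0.028,0],"twist":0}]' >/dev/null && q &&
python3 -m creep '[{"jaw":1,"travel":[0.02,0.032,0],"twist":0},{"jaw":1,"travel":[0.02,0.032,0],"twist":0}]' >/dev/null && q &&
python3 -m creep '[{"jaw":1,"travel":[0.014,0.035,0],"twist":0},{"jaw":1,"travel":[0.014,0.035,0],"twist":0}]' >/dev/null && q
```

```text
ang 54.6 r 0.0559 Fr 0.3 Ft_cw 1.2 fz 7.3 w 0.263 t 4.85
ang 45.0 r 0.0563 Fr 0.4 Ft_cw 1.2 fz 7.8 w 0.258 t 5.05
ang 35.5 r 0.0566 Fr 3.1 Ft_cw 1.6 fz 6.1 w 0.259 t 5.25
ang 25.9 r 0.0569 Fr 4.4 Ft_cw 2.4 fz 5.2 w 0.26 t 5.45
ang 16.3 r 0.0572 Fr 6.5 Ft_cw 1.0 fz 5.2 w 0.257 t 5.65
```

```bash
q(){ python3 chk.py; }
python3 -m creep '[{"jaw":1,"travel":[0.01,0.037,0],"twist":0},{"jaw":1,"travel":[0.01,0.037,0],"twist":0}]' >/dev/null && q &&
python3 -m creep '[{"jaw":1,"travel":[0.002,0.038,0],"twist":0},{"jaw":1,"travel":[0.002,0.038,0],"twist":0}]' >/dev/null && q &&
python3 -m creep '[{"jaw":1,"travel":[-0.005,0.038,0],"twist":0},{"jaw":1,"travel":[-0.005,0.038,0],"twist":0}]' >/dev/null && q &&
python3 -m creep '[{"jaw":1,"travel":[-0.012,0.036,0],"twist":0},{"jaw":1,"travel":[-0.012,0.036,0],"twist":0}]' >/dev/null && q &&
python3 -m creep '[{"jaw":1,"travel":[-0.018,0.034,0],"twist":0},{"jaw":1,"travel":[-0.018,0.034,0],"twist":0}]' >/dev/null && q &&
python3 -m creep '[{"jaw":1,"travel":[-0.023,0.03,0],"twist":0},{"jaw":1,"travel":[-0.023,0.03,0],"twist":0}]' >/dev/null && q &&
python3 -m creep '[{"jaw":1,"travel":[-0.028,0.025,0],"twist":0},{"jaw":1,"travel":[-0.028,0.025,0],"twist":0}]' >/dev/null && q &&
python3 -m creep '[{"jaw":1,"travel":[-0.032,0.02,0],"twist":0},{"jaw":1,"travel":[-0.032,0.02,0],"twist":0}]' >/dev/null && q
```

```text
ang 8.9 r 0.0574 Fr 5.1 Ft_cw -15.8 fz 9.8 w 0.266 t 5.85
```

```bash

python3 -m creep '[{"jaw":1,"travel":[0.001,0.016,0],"twist":0},{"jaw":1,"travel":[0.001,0.016,0],"twist":0},{"jaw":1,"travel":[0.001,0.016,0],"twist":0}]' >/dev/null ; python3 chk.py;  python3 - <<'E'
from cell import bot; import cv2,numpy as np
from h import cloud,circ
s=bot.get_state();print(s["eef_pos"]);c=bot.read_camera("top"); W=cloud(c); cv2.imwrite("pics/t2.png",c["pixels"][:,:,::-1])
cv2.imwrite("pics/t2.png",cv2.resize(c["pixels"][180:300,300:460,::-1],(640,480)))
E
```

```text
ang 8.3 r 0.0574 Fr 5.2 Ft_cw -38.5 fz 17.0 w 0.263 t 6.15
[ 0.58449303 -0.21138889  0.13419237]
```

View pics/t2.png

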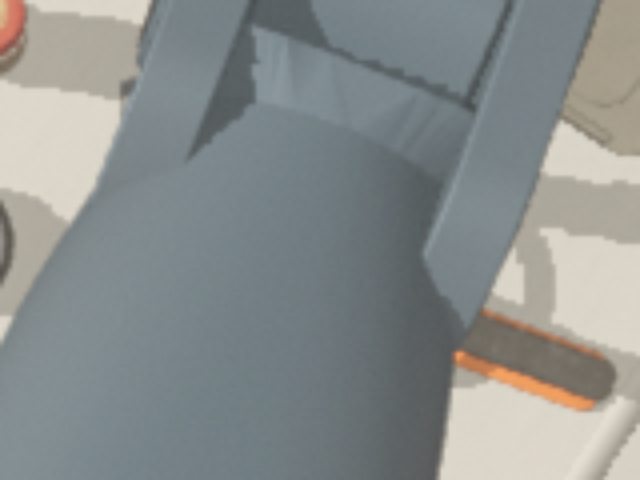

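```bash
python3 - <<'E'
from cell import bot; import cv2,numpy as np
s=bot.get_state();print(s["joints"].round(3),s["torque"].round(2),s["contact_force"].round(1))
c=bot.read_camera("wrist");print(c["tool_from_camera"].round(3)); cv2.imwrite("pics/w2.png",c["pixels"][:,:,::-1])
P=[]
from h import cloud
for n in("top","scene"):
    c=np.load(f"pics/{n}.npz"); P.append(cloud(c)[c["z_map"]>0])
P=np.vstack(P); q=P[(P[:,2]>.15)&(P[:,2]<.5)&(P[:,1]<-.1)&(P[:,1]>-.35)&(P[:,0]>.6)]
for y in np.arange(-.34,-.1,.02):
    k=q[abs(q[:,1]-y)<.01]
    if len(k): print(y.round(2),k[:,0].min().round(3),k[k[:,0].argmin(),2].round(3))
E
```

```text
[-0.351  0.506  0.091  1.156  0.009  2.788] [ 7.77  0.03 -0.13] [ 0.2 37.9 16.5]
[[-0.001 -0.953 -0.302  0.078]
 [ 1.    -0.001  0.001 -0.   ]
 [-0.001 -0.302  0.953 -0.125]
 [ 0.     0.     0.     1.   ]]
-0.34 0.881 0.263
-0.32 0.871 0.274
-0.3 0.792 0.282
-0.28 0.78 0.269
-0.26 0.77 0.237
-0.24 0.749 0.156
-0.22 0.694 0.18
-0.2 0.665 0.257
-0.18 0.664 0.156
-0.16 0.673 0.404
-0.14 0.686 0.411
-0.12 0.698 0.415
```

View pics/w2.png

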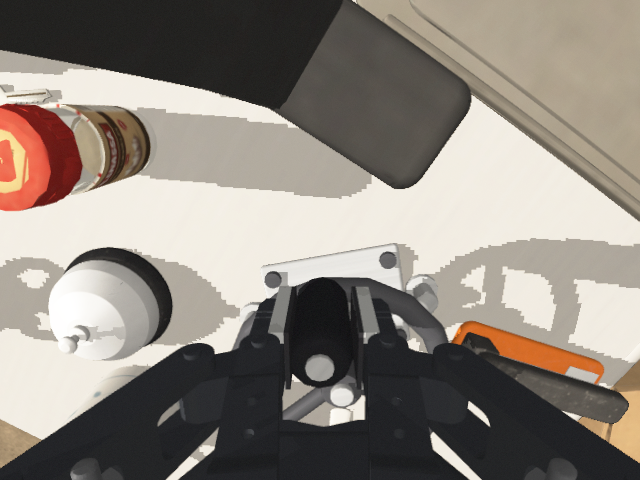

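The stop is confirmed. The force line passes through the tool axis at handle height, and the push rose from 16 to 38 N with almost no motion. The wrist picture shows the handle between the pads at (320,340). The camera housing looks near the toaster corner, but no moment shows contact. Next I'll refit the centre and back off.

```bash
sed -i 's/\[.5277,-.2197\]/[.5300,-.2208]/' chk.py; python3 - <<'E'
import numpy as np
C=np.array([.5300,-.2208])
P=lambda a:C+.055*np.array([np.cos(np.radians(9.8+a)),np.sin(np.radians(9.8+a))])
for lab,s,A in(("1",np.array([.5826,-.2170]),range(18,181,18)),("2",P(180),range(198,361,18)),("3",P(0),range(18,181,18))):
    print(lab,[((P(a)-s)*[1,-1]/.25).round(3).tolist() for a in A])
E
```

```text
1 [[-0.016, -0.087], [-0.057, -0.143], [-0.113, -0.182], [-0.179, -0.203], [-0.248, -0.202], [-0.313, -0.179], [-0.368, -0.138], [-0.408, -0.082], [-0.428, -0.016], [-0.427, 0.053]]
2 [[0.022, 0.065], [0.063, 0.12], [0.12, 0.16], [0.185, 0.18], [0.254, 0.179], [0.319, 0.157], [0.375, 0.116], [0.414, 0.06], [0.435, -0.006], [0.434, -0.075]]
3 [[-0.022, -0.065], [-0.063, -0.12], [-0.12, -0.16], [-0.185, -0.18], [-0.254, -0.179], [-0.319, -0.157], [-0.375, -0.116], [-0.414, -0.06], [-0.435, 0.006], [-0.434, 0.075]]
```

```bash

python3 -m creep '[{"jaw":1,"travel":[-0.016,-0.087,0],"twist":0},{"jaw":1,"travel":[-0.057,-0.143,0],"twist":0},{"jaw":1,"travel":[-0.113,-0.182,0],"twist":0},{"jaw":1,"travel":[-0.179,-0.203,0],"twist":0},{"jaw":1,"travel":[-0.248,-0.202,0],"twist":0},{"jaw":1,"travel":[-0.313,-0.179,0],"twist":0},{"jaw":1,"travel":[-0.368,-0.138,0],"twist":0},{"jaw":1,"travel":[-0.408,-0.082,0],"twist":0},{"jaw":1,"travel":[-0.428,-0.016,0],"twist":0},{"jaw":1,"travel":[-0.427,0.053,0],"twist":0}]'; python3 chk.py
```

```text
clock: 7.25
eef_pos: [0.4761, -0.2298, 0.1342]
orientation: [0.0, 1.0, -0.0, 0.0]
contact_force: [2.0, 3.4, 11.6]
width: 0.259
finger_force: 63.4
ang -170.6 r 0.0546 Fr -2.6 Ft_cw 3.0 fz 11.6 w 0.259 t 7.25
```

Clean and on the circle, with low force. Continuing to one full turn.

```bash

python3 -m creep '[{"jaw":1,"travel":[0.022,0.065,0],"twist":0},{"jaw":1,"travel":[0.063,0.12,0],"twist":0},{"jaw":1,"travel":[0.12,0.16,0],"twist":0},{"jaw":1,"travel":[0.185,0.18,0],"twist":0},{"jaw":1,"travel":[0.254,0.179,0],"twist":0},{"jaw":1,"travel":[0.319,0.157,0],"twist":0},{"jaw":1,"travel":[0.375,0.116,0],"twist":0},{"jaw":1,"travel":[0.414,0.06,0],"twist":0},{"jaw":1,"travel":[0.435,-0.006,0],"twist":0},{"jaw":1,"travel":[0.434,-0.075,0],"twist":0}]'; python3 chk.py
```

```text
clock: 8.25
eef_pos: [0.5852, -0.211, 0.1341]
orientation: [0.001, 1.0, -0.001, -0.0]
contact_force: [-17.6, -6.3, 15.4]
width: 0.262
finger_force: 63.7
ang 10.1 r 0.0561 Fr -18.4 Ft_cw 3.1 fz 15.4 w 0.262 t 8.25
```

```bash

python3 -m creep '[{"jaw":1,"travel":[-0.024,-0.065,0],"twist":0},{"jaw":1,"travel":[-0.065,-0.12,0],"twist":0},{"jaw":1,"travel":[-0.12,-0.16,0],"twist":0},{"jaw":1,"travel":[-0.185,-0.18,0],"twist":0},{"jaw":1,"travel":[-0.254,-0.179,0],"twist":0},{"jaw":1,"travel":[-0.319,-0.157,0],"twist":0},{"jaw":1,"travel":[-0.375,-0.116,0],"twist":0},{"jaw":1,"travel":[-0.414,-0.06,0],"twist":0},{"jaw":1,"travel":[-0.435,0.006,0],"twist":0},{"jaw":1,"travel":[-0.434,0.075,0],"twist":0}]'; python3 chk.py
python3 -m creep '[{"jaw":1,"travel":[0.022,0.065,0],"twist":0},{"jaw":1,"travel":[0.063,0.12,0],"twist":0},{"jaw":1,"travel":[0.12,0.16,0],"twist":0},{"jaw":1,"travel":[0.185,0.18,0],"twist":0},{"jaw":1,"travel":[0.254,0.179,0],"twist":0},{"jaw":1,"travel":[0.319,0.157,0],"twist":0},{"jaw":1,"travel":[0.373,0.116,0],"twist":0},{"jaw":1,"travel":[0.411,0.06,0],"twist":0},{"jaw":1,"travel":[0.43,-0.006,0],"twist":0},{"jaw":1,"travel":[0.43,-0.075,0],"twist":0}]'; python3 chk.py
python3 -m creep '[{"jaw":1,"travel":[0,0,0],"twist":0},{"jaw":1,"travel":[0,0,0],"twist":0},{"jaw":1,"travel":[0,0,0],"twist":0},{"jaw":1,"travel":[0,0,0],"twist":0},{"jaw":1,"travel":[0,0,0],"twist":0}]'; python3 chk.py
python3 - <<'E'
from cell import bot; import cv2
c=bot.read_camera("wrist");cv2.imwrite("pics/w3.png",c["pixels"][:,:,::-1])
s=bot.get_state(); print(s["torque"].round(2),s["contact_force"].round(1))
E
```

```text
clock: 9.25
eef_pos: [0.4761, -0.2298, 0.1342]
orientation: [0.0, 1.0, -0.0, 0.0]
contact_force: [2.5, 4.0, 11.9]
width: 0.256
finger_force: 63.4
ang -170.6 r 0.0546 Fr -3.1 Ft_cw 3.6 fz 11.9 w 0.256 t 9.25
clock: 10.25
eef_pos: [0.585, -0.211, 0.1342]
orientation: [0.001, 1.0, -0.001, 0.001]
contact_force: [-12.3, -5.2, 12.7]
width: 0.263
finger_force: 63.4
ang 10.1 r 0.0559 Fr -13.0 Ft_cw 2.9 fz 12.7 w 0.263 t 10.25
clock: 10.75
eef_pos: [0.5847, -0.2108, 0.1343]
orientation: [0.0, 1.0, -0.001, 0.001]
contact_force: [-2.2, 1.3, 11.3]
width: 0.26
finger_force: 63.2
ang 10.4 r 0.0556 Fr -1.9 Ft_cw -1.7 fz 11.3 w 0.26 t 10.75
[0.2  0.63 0.06] [-2.6  1.4 10. ]
```

View pics/w3.png

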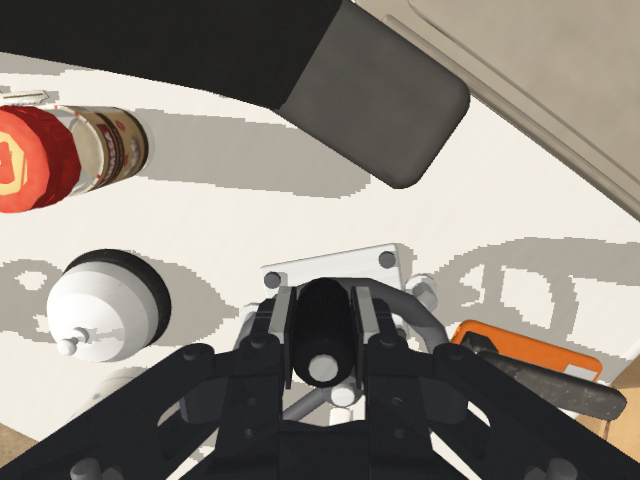

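The view matches the one at the stop: the handle is between the pads at (322,340), the wheel is at the same angle two turns on, at rest, with low force. Handing in.

```bash
python3 -c "
from cell import bot;print(bot.finish_job())"
```

```text
the job is handed in; nothing more can be done
None
```

I closed the crank valve against its stop, then backed it off two full turns (measured within about 1° of the stop angle), and handed the job in at about 11 s with the gripper still holding the handle and the wheel at rest; no verdict came back.

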